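# Load a pet-tag carrier beneath the spring clip of a tag engraver

### The arm

A 6-joint arm with a two-finger parallel gripper is mounted at the origin on a cart in front of the work surface, level with it; the furniture and walls round the work are solid. World frame = base frame: x ahead of the robot, y to its left, z up, the work surface at z = 0. Lengths are in mm, angles in rad, forces in N, time in s.
With the tool pointing down it reaches from about 275 to 1000 mm from the base axis. Payload 8.4 kg.
Tool frame: the origin (TCP) lies at the very end of the fingers, on their centre line; the grasp point (between the pads) lies 19 mm behind it; z points along the fingers, x is the direction in which the jaws open and shut, and the axes are right-handed (so a half turn about z gives the same grasp; the last joint's range is limited). The gripper opens to 85 mm and grips with 20 to 120 N. Pads are 22 mm wide; open, the fingers measure 114 mm over their backs; the gripper's body (76 mm by 85 mm) begins 54 mm behind the grasp point. The pads swing forward as they close: fully open they stand 13 mm farther back than shut.
Start: joints at [1.167, 0.353, 1.633, -0, 1.155, -0.002], TCP at [244.421, 575.227, 231.281] pointing down, gripper open.
Joint ranges: [-2.63, 2.63], [-0.92, 2.1], [0.06, 2.66], [-1.3, 4.44], [0, 2.69], [-3.02, 3.02]. Speed limits (rad/s): [2.22, 2.22, 2.79, 3.14, 3.14, 3.14].

### API

Orientations are given as [roll, pitch, yaw] about the fixed x, y, z axes, in that order (R = Rz(yaw) Ry(pitch) Rx(roll)).
In Python, from rig import r gives the robot as it stands.
- The arm moves only by the tool arm_command, never from a script. Its argument "targets" is a list of rows, each a list of 6 numbers: the shift along the tool's x, y, z in m, then the turn, a rotation vector about the tool's x, y, z in rad. A call has 1 to 20 rows; each row shifts and turns the commanded pose from where the row before left it, along the tool's axes as they then stand; what a row does not reach is not made up. A row lasts 1/12 s, in which the tool goes at most 41.7 mm and 7.16 degrees, less where a joint would pass 70% of its speed; a pose out of reach is approached as far as the arm can. A call is refused whole if a number of a shift passes 0.0417 or a number of a turn 0.125, either way. A call with a gripper value outside its range is refused whole. "fingers" is the finger opening in m, from 0 to 0.0854, set as the call begins (left out, the last holds). The fingers move at their own pace and stop on an object; "squeeze" is the grip in N (left out, the last holds). Time passes only in rows, so rows that do not move let the fingers close. It gives the time, the measured TCP pose, the force and the opening at its end, in the units of the state.
- r.sense(): the state, without advancing time (a new reading comes with each control period).
- r.grab_frame(name): name is "side" or "top" or "wrist"; returns a dict with "image" (480x640x3 uint8, blue, green, red), "fx", "fy", "cx", "cy" (pixels), "k1" (the pictures are not rectified: a ray, as slopes to the right and down, at radius r is drawn at 1 + k1 r^2 times it, then the intrinsics apply), "xyz" and "orientation" of the camera in the world. Camera axes: x right, y down, z forward; pixel columns grow to the right and rows downward; lengths in mm; the calibration is good to about 2 mm. A picture is of the moment at which its call begins. There is no depth.
- r.sign_off(): hands the job in, once; it reports no verdict.
The state is a dict: "clock": time; "qpos": joint angles; "qvel": joint speeds; "joint_efforts": joint torques, N m; "eef_pos": TCP position; "tcp_rot": TCP orientation; "contact_force": force on the tool from outside, world axes, zero at the start; "wrist_torque": the same for the moment, N m; "opening": opening from 0.0 (shut) to 1.0 (fully open).
Only numpy, scipy, OpenCV 4.12 (cv2) and the standard library are available. Lean on these libraries where they do the work, as an engineer would, in place of code of your own. Each camera call takes 0.05 s, during which the arm holds its last target.

### The job

Load the tag engraver on the counter: press the long thumb bar of its spring clip fully down with one fingertip and keep it down while the other fingertip pushes the flat aluminium tag carrier along its guides, beneath the raised toe of the clip, until it is fully home against the end stop. Only then let the bar up, so that the clip clamps the carrier, and move clear. Touch and push only: do not lift the carrier, and leave the other things on the counter where they are.

Things in the scene. Friction and masses are not known exactly. Their poses are not given: they have to be found in the camera images.
- engraver: desktop pet-tag engraver fixed to the counter, 312 x 124 x 118 mm. Origin on the counter under the slideway's centre line; +x is the push direction (away from the robot, turned up to 0.38 rad), +y left. Dark steel slideway: flat top 16 mm above the counter, x -112 to +60, y -40 to +34 mm. White housing and parked head, 118 mm tall, at x = +82 to +200 mm.
- seat (a point): point on the slideway, 16 mm above the counter, where the carrier's origin lies when fully home; axes as the engraver's. In engraver x, y it is (+8, 0) mm. Steel guides 3.5 (left) and 6 mm (right) high run from 26 mm behind it to 32 mm ahead, leaving a 42 mm wide channel; an 8 mm high end stop closes it 32 mm ahead. Behind the guides only carrier and thumb bar stand above the slideway.
- carrier: loose flat aluminium plate 64 (its x) x 40 (its y) x 8 mm, about 75 g, with a round brass tag blank let flush into its top; origin at the centre of its underside. It lies flat on the slideway, front end just between the guides, 30 to 44 mm short of home, x along the push direction.
- carrier_rear (a point): middle of the carrier's rear end face, 32 mm behind its origin, half-way up (4 mm above the slideway): where to push; axes as the carrier's
- clip (a joint): angle (rad) of the spring clip, a steel rocker hinged along the engraver's x axis. 0: at rest, its toe 4.5 mm above the slideway, so the 8 mm carrier is blocked; 0.20: toe bearing on the carrier (about 8 N); 0.40: thumb bar fully down on its stop, toe over 10 mm above the slideway. Above 0.26 the carrier passes freely. Springs back when let go.
- clip_toe (a point): underside centre of the clip's toe, a steel lip 24 mm long (engraver x = +14 to +38 mm) that reaches 7 mm over the carrier's left edge and clamps it; on the clip. The clip's two hinge posts stand to 30 mm above the counter at engraver y = +34 mm, x = -14 to +49 mm: keep fingers behind them.
- thumb_bar (a point): centre of the top of the clip's thumb bar, a smooth flat steel bar 122 mm long (along the push direction), 20 mm wide, left of the slideway. At rest its outer edge is tilted up and this point is 30 mm above the counter; fully pressed it is level, top 18.5 mm above the counter (2.5 mm above the slideway), over engraver x -97 to +25, y +52 to +72 mm. Full press takes about 7 N.
- spare_blank: loose round brass tag blank (32 mm disc with a small lug, 3.5 mm thick) lying flat on the counter left of the engraver; bystander; origin at the centre of its underside
- coin_roll: upright paper roll of coins, 24 mm across, 53 mm tall, left of the engraver; bystander; origin at the centre of its underside
- pen_blue: ball pen, 142 mm long, lying right of the engraver; bystander; origin under its middle
- plug_adapter: small white plug adapter, 45 x 30 x 23 mm, left of the engraver; bystander
- card_terminal: card payment terminal, 155 x 70 x 26 mm; bystander; origin at the centre of its underside
- receipt_pad: white receipt pad, 111 x 81 x 12 mm; bystander; origin at the centre of its underside
Mind the look-alikes: they are no part of the job. Of the things shaped like the carrier, the aluminium one is meant.

How it is judged (in metres and radians):
On the way, in this order (a step that is already met when the one before it is completed fails the run):
1. a fingertip holds the thumb bar down while the carrier is still outside, short of the clip (value of joint clip above 0.28 rad and contact force between the fingers and clip above 1 N and x of carrier in the frame of seat below -0.015 m), for 0.1 s.
2. the carrier is fully home while the fingertip still holds the bar down (value of joint clip above 0.26 rad and contact force between the fingers and clip above 1 N and x of carrier in the frame of seat above -0.0025 m), for 0.1 s.
At the end, for the whole second after the job is handed in: the carrier lies flat and still on the slideway, within 3 mm of the end stop and straight in its guides (0.06 rad), with the clip let go and bearing on it (clip angle 0.14 to 0.25 rad, more than 2 N) (x of carrier in the frame of seat above -0.003 m and z of carrier in the frame of seat below 0.002 m and angle between the x axis of carrier and the x axis of engraver, either way round below 0.06 rad and value of joint clip between 0.14 and 0.25 rad and contact force between clip and carrier above 2 N and linear speed of carrier below 0.01 m/s); the robot touches nothing.
It fails at once if the carrier is lifted or tipped (more than 6 mm off the slideway or 0.15 rad) (height (world z) of carrier above 0.022 m or angle between carrier's own z axis and vertical above 0.15 rad).
It fails at once if a bystander is moved by more than 20 mm (distance of any of spare_blank, coin_roll, pen_blue, plug_adapter, card_terminal, receipt_pad from where it was at the start of the episode above 0.02 m).
It also fails if it takes over 38 s, if anything falls off the work surface, if the arm or the gripper's body presses on something with over 40 N, if the wrist force passes 120 N, or if a joint passes its speed limit or range.

## Working session

There is one attempt and no reset: what is moved stays moved. The work goes in short steps, Python scripts to look and compute and a tool call to move; the robot and the scene stay as the last step left them, time stands still between calls to the robot, and variables do not carry over. Pictures are saved under pics/ and viewed, and the job is handed in when it is done.

Besides the shell and the picture viewer there is one more tool, called after "Emit:" as a command line: name --pt "numbers of a row" for each row, then --argument value for the rest. arm_command: Moves the arm, as the interface text tells. Its arguments: {"type":"object","properties":{"targets":{"type":"array"},"fingers":{"type":"number"},"squeeze":{"type":"number"}},"required":["targets"]}

```bash
ls; mkdir -p pics; cat > h.py <<'E'
import numpy as np, cv2
from scipy.spatial.transform import Rotation as R
from rig import r
def grab(n,f):
    d=r.grab_frame(n); cv2.imwrite(f,d['image']); 
    np.save(f+'.npy',{k:v for k,v in d.items() if k!='image'},allow_pickle=True); return d
def cal(f): return np.load(f+'.npy',allow_pickle=True).item()
def K(d): return np.array([[d['fx'],0,d['cx']],[0,d['fy'],d['cy']],[0,0,1.]])
def dist(d): return np.array([d['k1'],0,0,0,0.])
def Rc(d):
    return R.from_euler('xyz',d['orientation']).as_matrix()
def ray(d,uv):
    p=cv2.undistortPoints(np.array([[uv]],float),K(d),dist(d))[0,0]
    return Rc(d)@np.array([p[0],p[1],1])
def onz(d,uv,z):
    v=ray(d,uv); c=np.array(d['xyz'],float); return c+v*(z-c[2])/v[2]
def proj(d,P):
    q=Rc(d).T@(np.array(P,float)-np.array(d['xyz'])); 
    return cv2.projectPoints(q.reshape(1,1,3),np.zeros(3),np.zeros(3),K(d),dist(d))[0].ravel()
def crop(f,x0,y0,x1,y1,s,o):
    i=cv2.imread(f)[y0:y1,x0:x1]; cv2.imwrite(o,cv2.resize(i,None,fx=s,fy=s,interpolation=cv2.INTER_CUBIC))
E
python3 - <<'E'
from h import *
print(r.sense())
for n in ['side','top','wrist']:
    d=grab(n,f'pics/{n}0.png'); print(n,{k:v for k,v in d.items() if k!='image'})
E
```

```text
pics
{'clock': 0.0, 'qpos': array([ 1.16661070e+00,  3.53632554e-01,  1.63415221e+00,  1.79850881e-05,
        1.15518064e+00, -2.39695246e-03]), 'qvel': array([ 0.00160194,  0.00155148, -0.00240012,  0.00221742,  0.00072259,
        0.00044464]), 'joint_efforts': array([ 8.73891058e-04, -6.05267715e+01, -3.42047954e+01,  2.46215104e-04,
        9.58372140e-03,  8.49311341e-07]), 'eef_pos': array([244.22029396, 574.78910302, 230.56367945]), 'tcp_rot': array([-3.14157292e+00,  1.37270913e-03,  1.16900040e+00]), 'contact_force': array([ 0.29638576,  0.03946267, -0.86960346]), 'wrist_torque': array([0.00099324, 0.01397748, 0.00478119]), 'opening': 1.0011525383797633}
side {'fx': 445.54156035523823, 'fy': 445.54156035523823, 'cx': 322.93321635746946, 'cy': 237.768009649518, 'k1': -0.08376290583532602, 'xyz': array([116.35974157, 829.29043506, 793.00011801]), 'orientation': array([-2.26781669,  0.01199908, -2.57524581])}
top {'fx': 553.4036773215008, 'fy': 553.4036773215008, 'cx': 322.40641024638103, 'cy': 237.8843218288317, 'k1': -0.12218207954733828, 'xyz': array([ 394.82424065,  122.67749699, 1668.04041628]), 'orientation': array([-3.01531776e+00, -2.30453092e-04, -1.56387921e+00])}
wrist {'fx': 336.28921307316097, 'fy': 336.28921307316097, 'cx': 322.6788870648611, 'cy': 243.27187597498155, 'k1': -0.04275515673741821, 'xyz': array([178.55042103, 602.60132734, 373.63931554]), 'orientation': array([2.85623259e+00, 1.50955528e-03, 1.16951816e+00])}
```

View pics/side0.png

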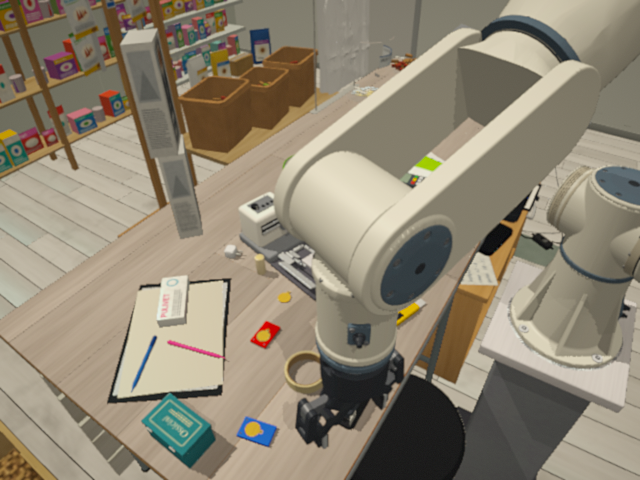

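View pics/top0.png

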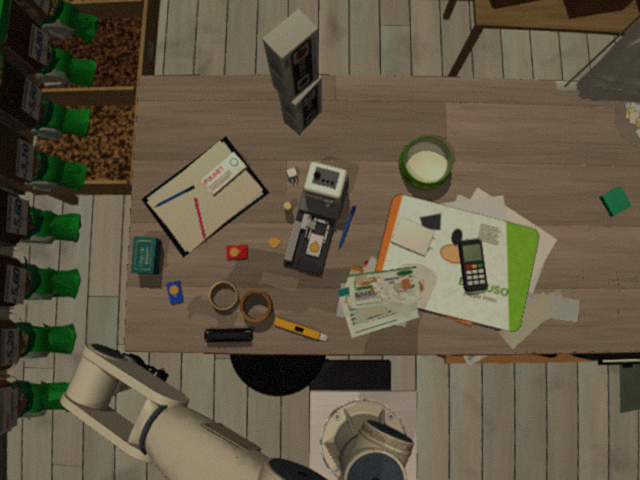

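View pics/wrist0.png

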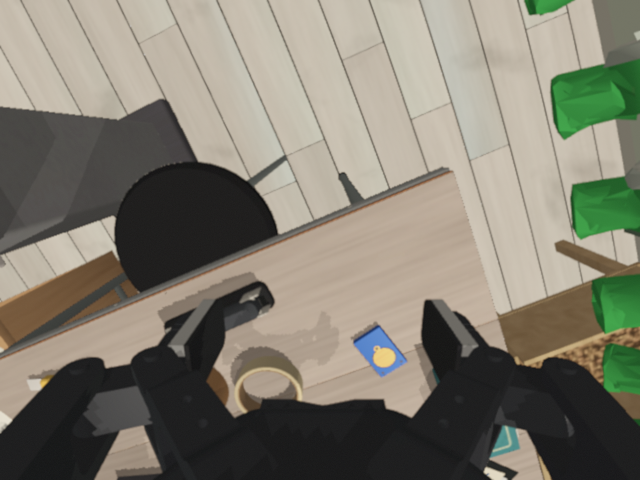

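```bash
python3 - <<'E'
from h import *
crop('pics/top0.png',260,150,370,290,5,'pics/t0c.png')
d=cal('pics/top0.png')
for uv in [(285,265),(322,275),(346,164),(306,162)]: print(uv,onz(d,uv,16).round())
i=cv2.imread('pics/t0c.png');print(i.shape); cv2.imwrite('pics/t0c.png',i[:,:][ :600])
crop('pics/top0.png',270,195,350,285,6,'pics/t0d.png')
E
```

```text
(285, 265) [522. 235.  16.]
(322, 275) [493. 124.  16.]
(346, 164) [834.  53.  16.]
(306, 162) [839. 176.  16.]
(700, 550, 3)
```

View pics/t0d.png

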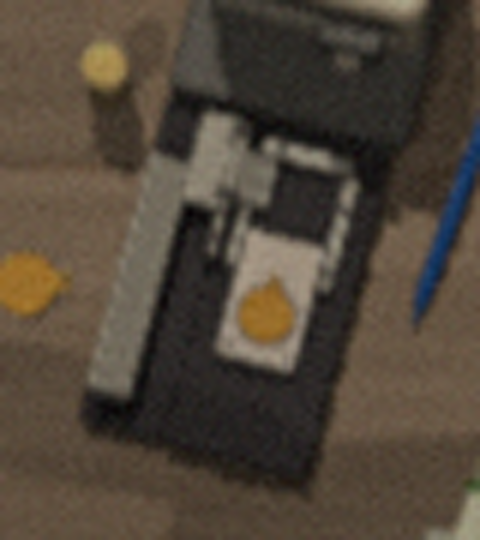

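Emit:
arm_command --pt "-0.0125 0.0203 0 0 0 0" --pt "-0.0125 0.0203 0 0 0 0" --pt "-0.0125 0.0203 0 0 0 0" --pt "-0.0125 0.0203 0 0 0 0" --pt "-0.0125 0.0203 0 0 0 0" --pt "-0.0125 0.0203 0 0 0 0" --pt "-0.0125 0.0203 0 0 0 0" --pt "-0.0125 0.0203 0 0 0 0" --pt "-0.0125 0.0203 0 0 0 0" --pt "-0.0125 0.0203 0 0 0 0" --pt "-0.0125 0.0203 0 0 0 0" --pt "-0.0125 0.0203 0 0 0 0" --pt "-0.0125 0.0203 0 0 0 0" --pt "-0.0125 0.0203 0 0 0 0" --pt "-0.0125 0.0203 0 0 0 0" --pt "-0.0125 0.0203 0 0 0 0" --pt "-0.0125 0.0203 0 0 0 -0.04" --pt "-0.0125 0.0203 0 0 0 -0.06" --pt "-0.0125 0.0203 0 0 0 -0.07" --pt "-0.0125 0.0203 0 0 0 0" --fingers 0.05

```text
clock: 1.82
eef_pos: [526.3, 189.8, 231.1]
tcp_rot: [-3.141, 0.0, 1.343]
contact_force: [0.9, 0.7, 0.3]
opening: 0.583
```

```bash
python3 - <<'E'
from h import *
s=r.sense();print(s['clock'],s['eef_pos'],s['tcp_rot'],s['opening'],s['contact_force'])
for n in ['side','wrist']:
    grab(n,f'pics/{n}1.png')
crop('pics/side1.png',200,170,400,320,4,'pics/s1c.png')
E
```

```text
1.8167 [526.32104006 189.77191954 231.11804901] [-3.14112596e+00  3.69886862e-04  1.34318640e+00] 0.583033404782415 [0.88529839 0.68059194 0.34487798]
```

View pics/wrist1.png

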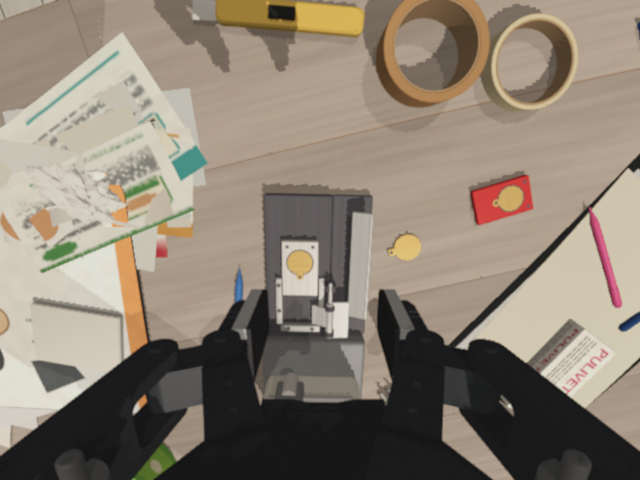

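View pics/s1c.png

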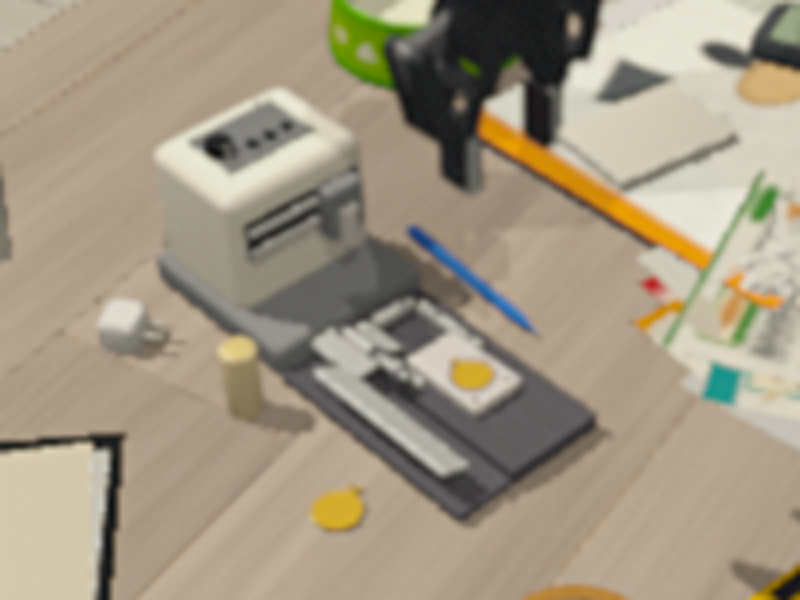

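```bash
python3 - <<'E'
from h import *
d=cal('pics/wrist1.png');print(d['xyz'],d['orientation'])
crop('pics/wrist1.png',250,175,385,345,3.5,'pics/w1c.png')
E
```

```text
[459.44164387 203.79912675 374.13428955] [2.85408037e+00 1.16784485e-03 1.33987764e+00]
```

View pics/w1c.png

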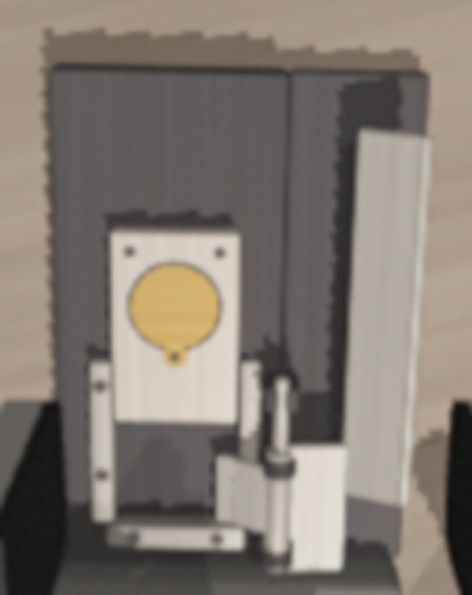

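```bash
python3 - <<'E'
from h import *
d=cal('pics/wrist1.png')
def m(p,z): return onz(d,(p[0]/3.5+250-.36,p[1]/3.5+175-.36),z)
A=m((53,68),16);B=m((289,70),16)
print('slide rear',A,B,np.linalg.norm(A-B))
yv=(B-A)[:2]; print('psi from rear',np.arctan2(yv[1],yv[0])-np.pi/2)
C=[m(p,24) for p in [(111,231),(239,232),(238,423),(116,420)]]
print('carrier',np.round(C,1),'len',np.linalg.norm(C[0]-C[3]),np.linalg.norm(C[1]-C[2]),np.linalg.norm(C[0]-C[1]))
f=((C[2]+C[3])-(C[0]+C[1]))/2;psi=np.arctan2(f[1],f[0]);print('psi carrier',psi)
psib=[]
G=[m((91,362),22),m((93,520),22),m((243,362),19.5)]
g=G[1]-G[0];print('guide psi',np.arctan2(g[1],g[0]),np.linalg.norm(g))
Bi=m((360,130),27);Bf=m((345,495),27);g=Bf-Bi;print('bar in',Bi,np.linalg.norm(g),np.arctan2(g[1],g[0]))
psi=float(np.mean([psi,np.arctan2(yv[1],yv[0])-np.pi/2]))
for psi in [psi]:
    ex=np.array([np.cos(psi),np.sin(psi)]);ey=np.array([-ex[1],ex[0]])
    t=yv/np.linalg.norm(yv)
    O=A[:2]+112*ex+40*ey; O2=B[:2]+112*ex-34*ey
    print(psi,'O',O,O2)
    cm=np.mean(C,axis=0)[:2]
    for n,P in [('car',cm),('cr',(C[0]+C[1])[:2]/2),('barRi',Bi[:2]),('barRo',m((431,138),33)[:2]),('guideR',G[0][:2]),('gl',G[2][:2])]:
        print(n,(P-O)@ex,(P-O)@ey)
E
```

```text
slide rear [495.02886845 131.54614169  16.        ] [512.13775003 201.41793382  16.        ] 71.93595181728516
psi from rear -0.24013620282962989
carrier [[547.  136.8  24. ]
 [556.4 175.3  24. ]
 [619.2 159.9  24. ]
 [609.2 121.5  24. ]] len 64.00155183533157 64.69908989261006 39.65081786570945
psi carrier -0.24055068171875027
guide psi -0.260775524381721 57.360665893074625
bar in [532.91456817 218.21140201  27.        ] 121.93511204782263 -0.24583771357281087
-0.24034344227419008 O [613.3310203  143.73633728] [612.82522227 141.73516466]
car -30.62102872049852 -2.734985565672743
cr -62.796184291100644 -2.7283176042081942
barRi -95.83274639097169 53.192346792497815
barRo -94.83394068583472 73.68835590515812
guideR -18.184239949423986 -30.40163315488188
gl -17.674981947531663 18.570081044373847
```

```bash
python3 - <<'E'
from h import *
d=cal('pics/wrist1.png');i=cv2.imread('pics/wrist1.png')
s=r.sense();T=R.from_euler('xyz',s['tcp_rot']).as_matrix();p=s['eef_pos']
for zz,c in [(0,(0,0,255)),(-5,(0,255,0)),(-8,(255,255,0))]:
  for x in (25,33,39):
    for sg in (1,-1):
      for y in (-11,11):
        u=proj(d,p+T@np.array([sg*x,y,zz])); cv2.circle(i,tuple(int(v) for v in u.round()),1,c,-1)
i=i[250:450,190:460];cv2.imwrite('pics/f1.png',cv2.resize(i,None,fx=2.9,fy=2.9,interpolation=cv2.INTER_CUBIC))
E
```

```text
(no output)
```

View pics/f1.png

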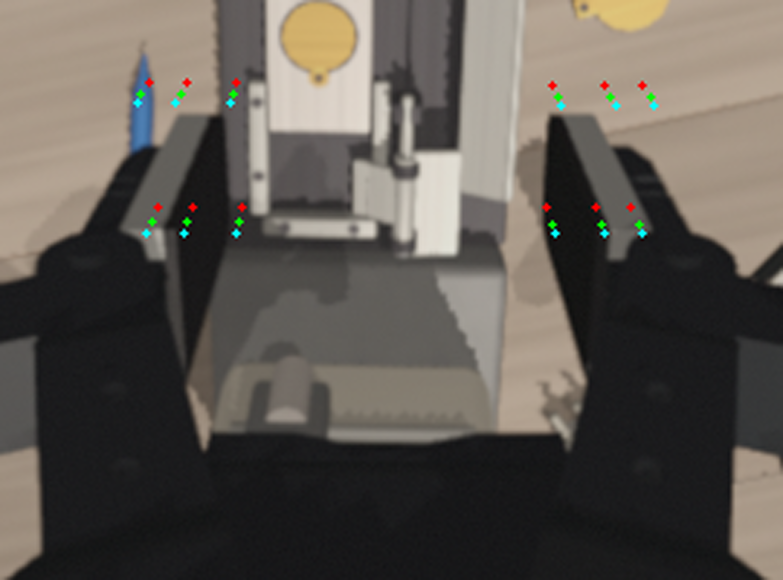

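Emit:
arm_command --pt "0.0053 0.0144 0 0 0 0.014" --pt "0 0 0.02 0 0 0" --pt "0 0 0.025 0 0 0" --pt "0 0 0.025 0 0 0" --pt "0 0 0.025 0 0 0" --pt "0 0 0.025 0 0 0" --pt "0 0 0.025 0 0 0" --pt "0 0 0.015 0 0 0" --pt "0 0 0.01 0 0 0" --pt "0 0 0 0 0 0" --pt "0 0 0 0 0 0" --fingers 0.054

```text
clock: 2.83
eef_pos: [541.0, 193.1, 61.3]
tcp_rot: [-3.141, 0.0, 1.325]
contact_force: [-0.4, -0.3, 0.5]
opening: 0.633
```

```bash
python3 - <<'E'
from h import *
s=r.sense();print(s['clock'],s['eef_pos'],s['tcp_rot'],s['opening'],s['contact_force'])
for n in ['side','wrist']:
    grab(n,f'pics/{n}2.png')
crop('pics/side2.png',230,210,390,330,5,'pics/s2c.png')
E
```

```text
2.8333 [541.00662519 193.14302342  61.30619828] [-3.14099111e+00  3.14305306e-04  1.32507985e+00] 0.6328041065396833 [-0.42900554 -0.34512606  0.50031947]
```

View pics/wrist2.png

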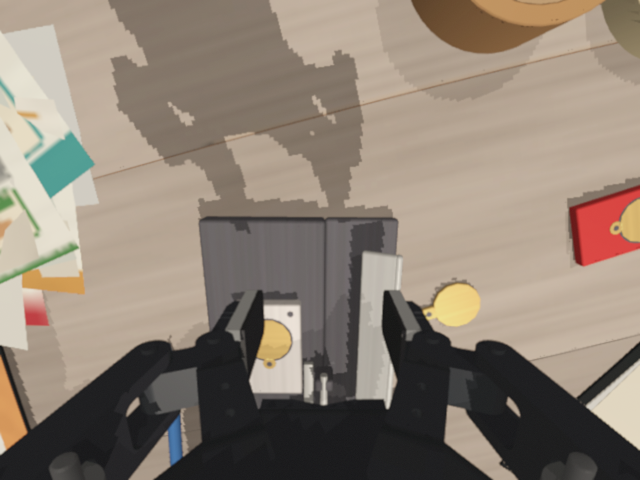

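View pics/s2c.png

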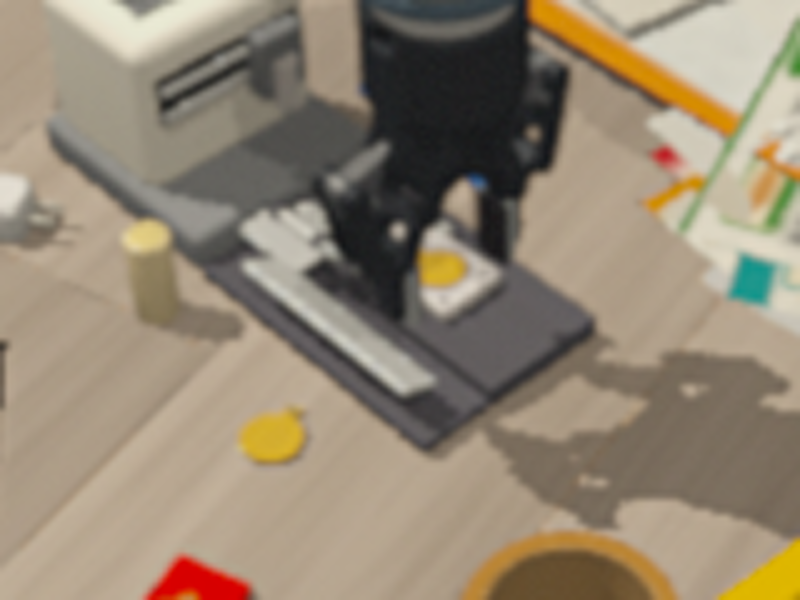

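```bash
python3 - <<'E'
from h import *
crop('pics/wrist2.png',190,205,430,405,3.3,'pics/w2c.png')
E
```

```text
(no output)
```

View pics/w2c.png

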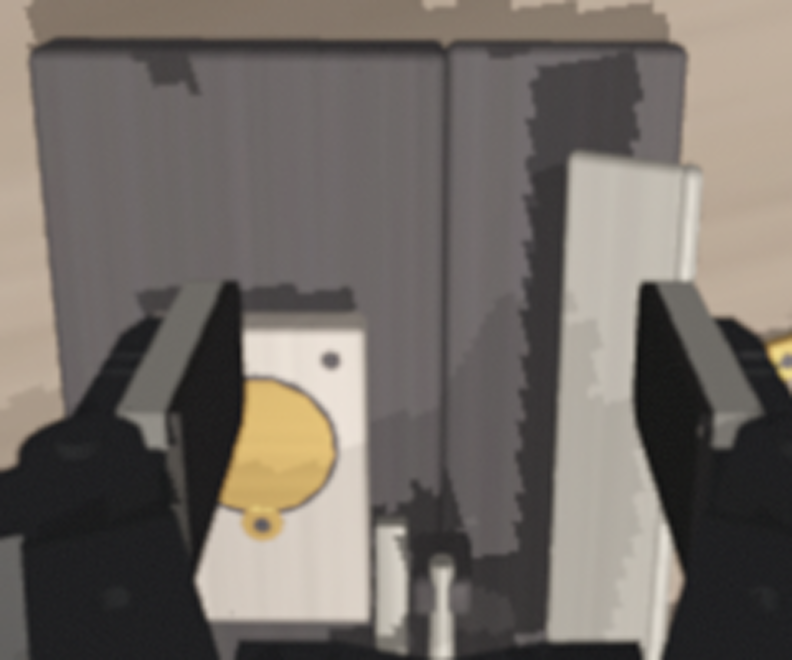

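```bash
python3 - <<'E'
from h import *
d=cal('pics/wrist2.png')
def m(p,z): return onz(d,(p[0]/3.3+190-.35,p[1]/3.3+205-.35),z)
A=m((33,52),16);B=m((447,50),16);print(A,B,np.linalg.norm(A-B),np.arctan2(*(B-A)[1::-1])-np.pi/2)
C1=m((365,329),24);C2=m((368,622),24);print(np.linalg.norm(C1-C2),np.arctan2(*(C2-C1)[1::-1]))
psi=-0.242
ex=np.array([np.cos(psi),np.sin(psi)]);ey=np.array([-ex[1],ex[0]])
O=((A+B)/2)[:2]+112*ex+3*ey;print('O',O)
def e(P):return ((P[:2]-O)@ex).round(1),((P[:2]-O)@ey).round(1)
print('carRL',e(C1),'bar',e(m((572,155),27)),e(m((700,168),33)))
print('tcp',e(r.sense()['eef_pos']))
for z in (66,70,74):
  print(z,[e(m(p,z)) for p in [(238,283),(190,283),(643,283),(685,283),(125,412),(755,412)]])
E
```

```text
[495.54450153 131.22406724  16.        ] [512.86957881 201.58123576  16.        ] 72.45888120580763 -0.2414411176049347
64.0917496755451 -0.2564402562921909
O [613.6623649 142.4750129]
carRL (np.float64(-62.6), np.float64(18.4)) bar (np.float64(-96.3), np.float64(54.2)) (np.float64(-95.9), np.float64(74.5))
tcp (np.float64(-81.8), np.float64(32.2))
66 [(np.float64(-90.6), np.float64(4.3)), (np.float64(-90.7), np.float64(-2.3)), (np.float64(-90.5), np.float64(59.6)), (np.float64(-90.4), np.float64(65.4)), (np.float64(-70.7), np.float64(-12.9)), (np.float64(-70.4), np.float64(76.6))]
70 [(np.float64(-92.5), np.float64(5.1)), (np.float64(-92.5), np.float64(-1.3)), (np.float64(-92.3), np.float64(58.8)), (np.float64(-92.2), np.float64(64.4)), (np.float64(-73.1), np.float64(-11.7)), (np.float64(-72.8), np.float64(75.3))]
74 [(np.float64(-94.3), np.float64(5.9)), (np.float64(-94.3), np.float64(-0.3)), (np.float64(-94.1), np.float64(58.0)), (np.float64(-94.1), np.float64(63.4)), (np.float64(-75.4), np.float64(-10.4)), (np.float64(-75.2), np.float64(74.0))]
```

Emit:
arm_command --pt "-0.0015 0 0.015 0 0 0" --pt "0 0 0.015 0 0 0" --pt "0 0 0.005 0 0 0" --pt "0 0 0.003 0 0 0" --pt "0 0 0.002 0 0 0" --pt "0 0 0.002 0 0 0" --pt "0 0 0 0 0 0" --pt "0 0 0 0 0 0"

```text
clock: 3.6
eef_pos: [541.1, 191.4, 19.8]
tcp_rot: [3.141, -0.0, 1.325]
contact_force: [-3.0, -0.8, 4.9]
opening: 0.636
```

Emit:
arm_command --pt "0 0 0.002 0 0 0" --pt "0 0 0.002 0 0 0" --pt "0 0 0.001 0 0 0" --pt "0 0 0.001 0 0 0" --pt "0 0 0 0 0 0" --pt "0 0 0 0 0 0"

```text
clock: 4.1
eef_pos: [540.9, 190.6, 14.2]
tcp_rot: [3.142, 0.001, 1.325]
contact_force: [-4.7, -7.5, 13.5]
opening: 0.631
```

```bash
python3 - <<'E'
from h import *
s=r.sense();print(s['clock'],s['eef_pos'],s['opening'],s['contact_force'])
for n in ['side','wrist']: grab(n,f'pics/{n}3.png')
crop('pics/side3.png',230,210,390,330,5,'pics/s3c.png')
crop('pics/wrist3.png',150,180,450,405,2.6,'pics/w3c.png')
E
```

```text
4.1 [540.89102257 190.60350331  14.24910442] 0.6310439884600302 [-4.70814578 -7.45293404 13.49704213]
```

View pics/s3c.png

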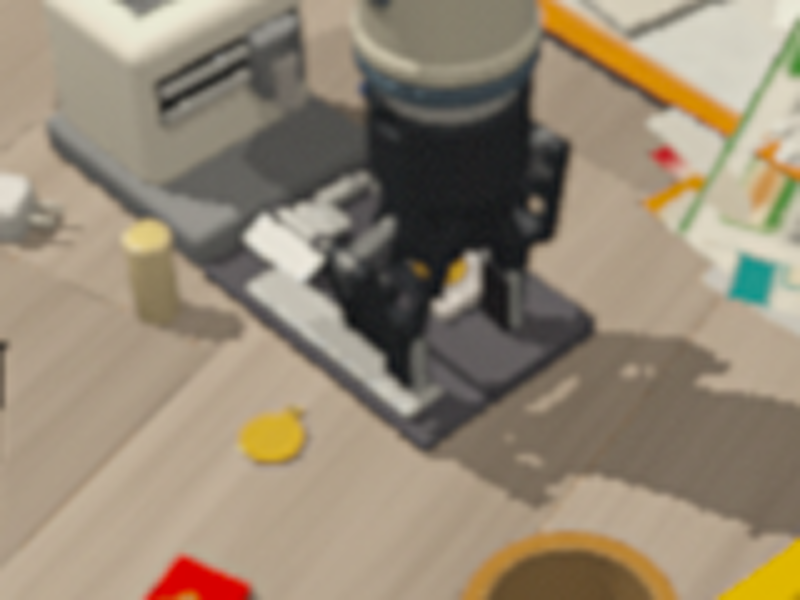

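View pics/w3c.png

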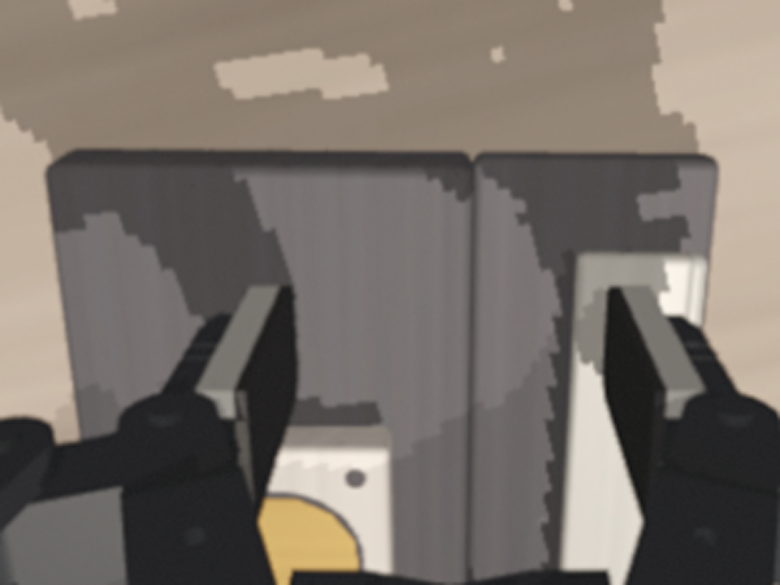

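```bash
python3 - <<'E'
from h import *
d=cal('pics/wrist3.png')
O=np.array([613.5,142.2]);psi=-0.242
ex=np.array([np.cos(psi),np.sin(psi)]);ey=np.array([-ex[1],ex[0]])
def m(p,z): return onz(d,(p[0]/2.6+150-.3,p[1]/2.6+180-.3),z)
def e(P):return ((P[:2]-O)@ex).round(1),((P[:2]-O)@ey).round(1)
print('slide',e(m((48,172),16)),e(m((472,168),16)))
for z in(18.5,22,26):print(z,e(m((577,255),z)),e(m((707,258),z)))
print('car',e(m((390,446),24)))
for z in(18.5,22,26):print('tips',z,[e(m(p,z)) for p in [(290,288),(250,288),(612,288),(650,288)]])
print(e(r.sense()['eef_pos']))
E
```

```text
slide (np.float64(-111.0), np.float64(-39.1)) (np.float64(-111.6), np.float64(33.1))
18.5 (np.float64(-96.8), np.float64(51.0)) (np.float64(-96.1), np.float64(73.4))
22 (np.float64(-98.2), np.float64(50.5)) (np.float64(-97.6), np.float64(72.3))
26 (np.float64(-99.8), np.float64(49.8)) (np.float64(-99.2), np.float64(71.0))
car (np.float64(-62.9), np.float64(18.6))
tips 18.5 [(np.float64(-90.7), np.float64(1.6)), (np.float64(-90.7), np.float64(-5.3)), (np.float64(-90.6), np.float64(57.3)), (np.float64(-90.6), np.float64(63.9))]
tips 22 [(np.float64(-92.3), np.float64(2.3)), (np.float64(-92.3), np.float64(-4.4)), (np.float64(-92.2), np.float64(56.6)), (np.float64(-92.2), np.float64(63.0))]
tips 26 [(np.float64(-94.1), np.float64(3.1)), (np.float64(-94.1), np.float64(-3.4)), (np.float64(-94.0), np.float64(55.8)), (np.float64(-94.0), np.float64(62.0))]
(np.float64(-82.1), np.float64(29.6))
```

Emit:
arm_command --pt "0 0.002 0 0 0 0" --pt "0 0.003 0 0 0 0" --pt "0 0.003 0 0 0 0" --pt "0 0.003 0 0 0 0" --pt "0 0.003 0 0 0 0" --pt "0 0.003 0 0 0 0" --pt "0 0.003 0 0 0 0"

```text
clock: 4.78
eef_pos: [558.5, 186.9, 14.2]
tcp_rot: [-3.138, 0.001, 1.325]
contact_force: [-12.4, 2.6, 17.1]
opening: 0.633
```

```bash
python3 - <<'E'
from h import *
s=r.sense();print(s['clock'],s['eef_pos'],s['opening'],s['contact_force'])
for n in ['side','wrist']: grab(n,f'pics/{n}4.png')
crop('pics/side4.png',230,210,390,330,5,'pics/s4c.png')
crop('pics/wrist4.png',150,180,450,405,2.6,'pics/w4c.png')
E
```

```text
4.7833 [558.54849108 186.92109911  14.16423665] 0.6329772677825207 [-12.42466583   2.58133189  17.14511276]
```

View pics/w4c.png

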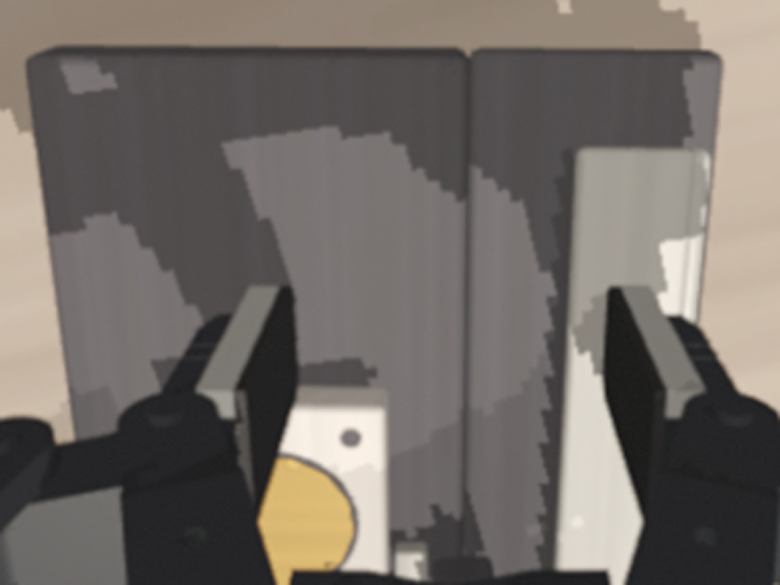

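View pics/s4c.png

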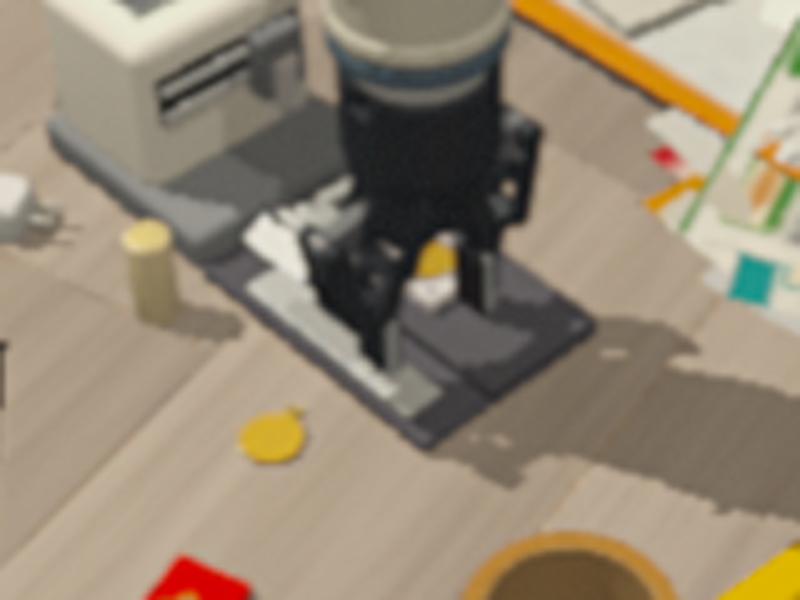

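```bash
python3 - <<'E'
from h import *
d=cal('pics/wrist4.png')
psi=-0.242
ex=np.array([np.cos(psi),np.sin(psi)]);ey=np.array([-ex[1],ex[0]])
def m(p,z): return onz(d,(p[0]/2.6+150-.3,p[1]/2.6+180-.3),z)
O=((m((28,66),16)+m((468,60),16))/2)[:2]+112*ex+3*ey
def e(P):return ((P[:2]-O)@ex).round(1),((P[:2]-O)@ey).round(1)
print(O,'car',e(m((387,407),24)))
print(e(r.sense()['eef_pos']))
E
```

```text
[614.63235958 141.79854533] car (np.float64(-53.1), np.float64(19.2))
(np.float64(-64.6), np.float64(30.4))
```

Emit:
arm_command --pt "0 0.002 -0.0008 0 0 0" --pt "0 0.003 0 0 0 0" --pt "0 0.003 0 0 0 0" --pt "0 0.003 0 0 0 0" --pt "0 0.002 0 0 0 0"

```text
clock: 5.3
eef_pos: [572.2, 183.7, 14.6]
tcp_rot: [-3.14, 0.0, 1.325]
contact_force: [-6.3, 1.6, 9.9]
opening: 0.634
```

Emit:
arm_command --pt "0 0.003 0 0 0 0" --pt "0 0.003 0 0 0 0" --pt "0 0.003 0 0 0 0" --pt "0 0.002 0 0 0 0" --pt "0 0 0 0 0 0"

```text
clock: 5.72
eef_pos: [583.2, 180.9, 14.6]
tcp_rot: [-3.141, -0.0, 1.325]
contact_force: [-5.0, 1.0, 8.8]
opening: 0.627
```

```bash
python3 - <<'E'
from h import *
s=r.sense();print(s['clock'],s['eef_pos'],s['opening'],s['contact_force'])
for n in ['side','wrist']: grab(n,f'pics/{n}5.png')
crop('pics/side5.png',230,210,390,330,5,'pics/s5c.png')
crop('pics/wrist5.png',150,130,450,405,2.15,'pics/w5c.png')
E
```

```text
5.7167 [583.19286031 180.94410334  14.62887345] 0.6267890767591904 [-5.02209033  1.02713593  8.80111273]
```

View pics/w5c.png

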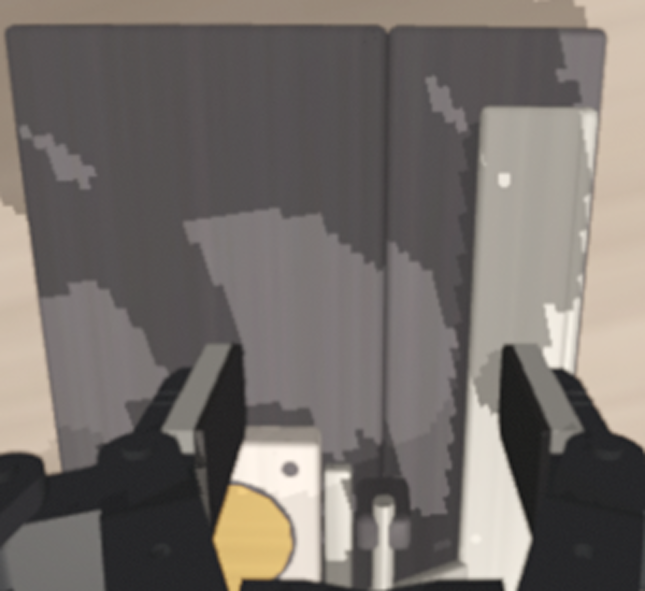

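View pics/s5c.png

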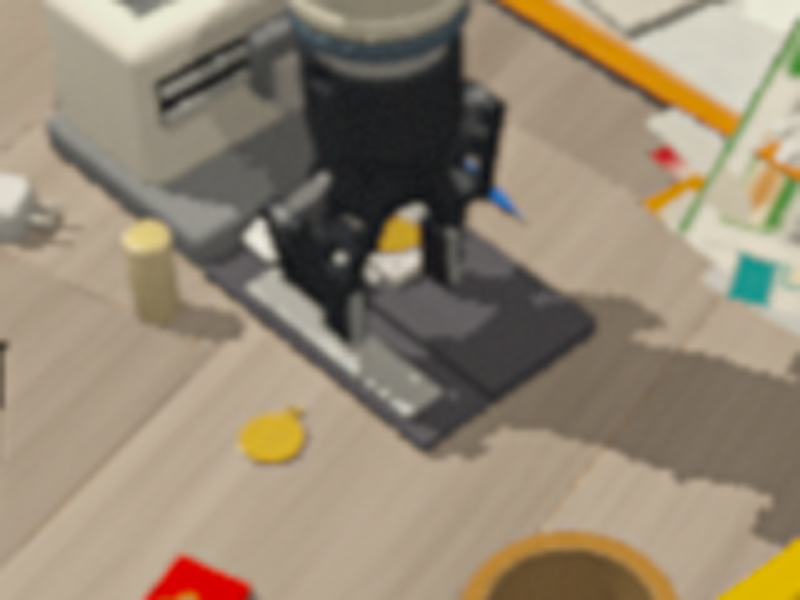

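Emit:
arm_command --pt "0 0.0015 0 0 0 0" --pt "0 0.0015 0 0 0 0" --pt "0 0.001 0 0 0 0" --pt "0 0.001 0 0 0 0" --pt "0 0 0 0 0 0"

```text
clock: 6.23
eef_pos: [586.8, 180.0, 14.5]
tcp_rot: [-3.138, 0.0, 1.324]
contact_force: [-9.9, 3.5, 11.4]
opening: 0.631
```

Emit:
arm_command --pt "0 0.001 0 0 0 0" --pt "0 0.001 0 0 0 0" --pt "0 0 0 0 0 0"

```text
clock: 6.48
eef_pos: [586.9, 179.9, 14.5]
tcp_rot: [-3.135, 0.001, 1.324]
contact_force: [-15.6, 5.4, 16.7]
opening: 0.632
```

```bash
python3 - <<'E'
from h import *
s=r.sense();print(s['clock'],s['eef_pos'],s['opening'],s['contact_force'],s['wrist_torque'])
for n in ['side','wrist']: grab(n,f'pics/{n}6.png')
crop('pics/wrist6.png',250,270,400,405,4.4,'pics/w6c.png')
crop('pics/side6.png',260,220,350,290,8,'pics/s6c.png')
E
```

```text
6.4833 [586.94155261 179.85535292  14.4963404 ] 0.6318217786425745 [-15.56530155   5.41595289  16.7045967 ] [1.33523568 2.57239231 0.06384839]
```

View pics/w6c.png

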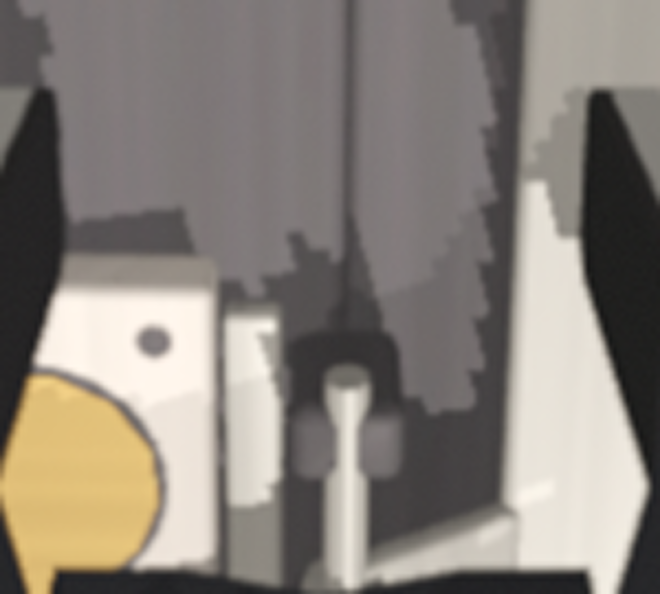

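View pics/s6c.png

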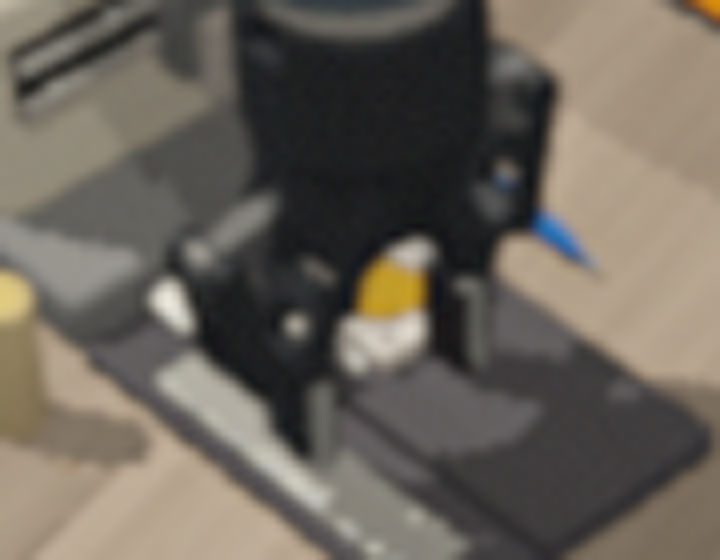

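```bash
python3 - <<'E'
from h import *
d=cal('pics/wrist6.png')
psi=-0.242
ex=np.array([np.cos(psi),np.sin(psi)]);ey=np.array([-ex[1],ex[0]])
def m(p,z): return onz(d,(p[0]/4.4+250-.4,p[1]/4.4+270-.4),z)
O=np.array([614,142.])
def e(P):return ((P[:2]-O)@ex).round(1),((P[:2]-O)@ey).round(1)
print('car top',e(m((215,290),24)),'bottom',e(m((218,258),16)),'guide top edge',e(m((228,318),19.5)), e(m((228,306),16)))
print(e(r.sense()['eef_pos']))
E
```

```text
car top (np.float64(-24.2), np.float64(18.9)) bottom (np.float64(-23.2), np.float64(18.7)) guide top edge (np.float64(-18.0), np.float64(19.8)) (np.float64(-17.3), np.float64(19.6))
(np.float64(-35.3), np.float64(30.2))
```

Emit:
arm_command --pt "0 0 0 0 0 0" --pt "0 -0.002 0 0 0 0" --pt "0 -0.002 0 0 0 0" --pt "0 -0.002 0 0 0 0" --pt "0 -0.002 0 0 0 0" --pt "0 0 0 0 0 0"

```text
clock: 7.08
eef_pos: [585.1, 181.4, 15.6]
tcp_rot: [3.137, -0.002, 1.325]
contact_force: [2.2, -1.5, 6.1]
opening: 0.63
```

```bash
python3 - <<'E'
from h import *
s=r.sense();print(s['clock'],s['eef_pos'],s['opening'],s['contact_force'])
grab('wrist','pics/wrist7.png')
crop('pics/wrist7.png',250,250,400,405,3.8,'pics/w7c.png')
E
```

```text
7.0833 [585.09736928 181.39193612  15.57112611] 0.629875407586433 [ 2.24223772 -1.48455684  6.12052014]
```

View pics/w7c.png

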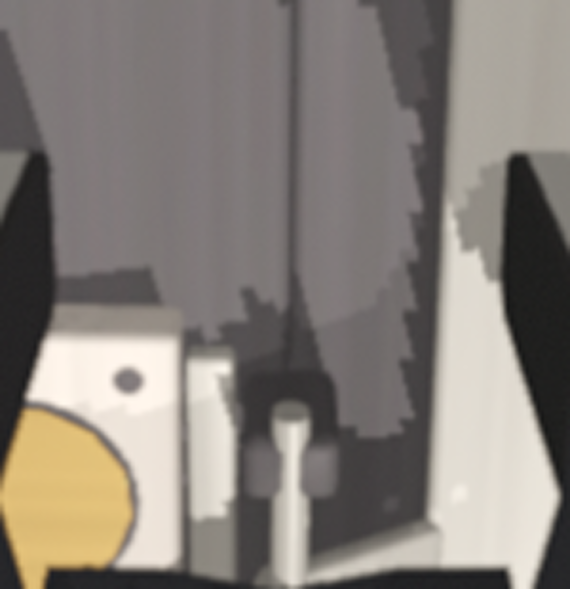

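Emit:
arm_command --pt "0 -0.002 0 0 0 0" --pt "0 -0.002 0 0 0 0" --pt "0 0 -0.003 0 0 0" --pt "0 0 -0.003 0 0 0" --pt "0 0 -0.003 0 0 0" --pt "0 0 -0.003 0 0 0" --pt "0 0 -0.003 0 0 0" --pt "0 0 -0.004 0 0 0" --pt "0 0 -0.006 0 0 0" --pt "0 0 -0.01 0 0 0" --pt "0 0 -0.02 0 0 0" --pt "0 0 -0.02 0 0 0" --pt "0 -0.01 -0.025 0 0 0" --pt "0 -0.01 -0.025 0 0 0" --pt "0 0 -0.02 0 0 0" --pt "0 0 0 0 0 0" --pt "0 0 0 0 0 0"

```text
clock: 8.55
eef_pos: [560.2, 187.1, 161.1]
tcp_rot: [3.139, -0.002, 1.325]
contact_force: [0.4, 0.0, -0.4]
opening: 0.635
```

```bash
python3 - <<'E'
from h import *
s=r.sense();print(s['clock'],s['eef_pos'],s['opening'],s['contact_force'])
for n in ['side','wrist']: grab(n,f'pics/{n}8.png')
crop('pics/wrist8.png',210,190,410,400,2.8,'pics/w8c.png')
crop('pics/side8.png',230,210,390,330,5,'pics/s8c.png')
E
```

```text
8.55 [560.16063839 187.10040875 161.05157301] 0.6354329602601537 [ 0.42807399  0.00564558 -0.35487175]
```

View pics/w8c.png

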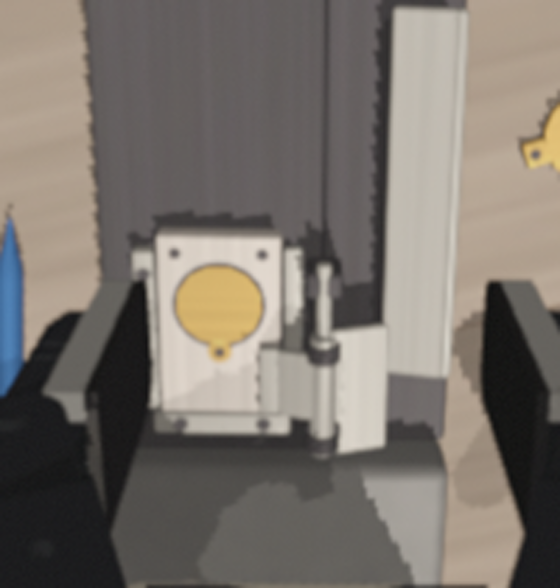

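View pics/s8c.png

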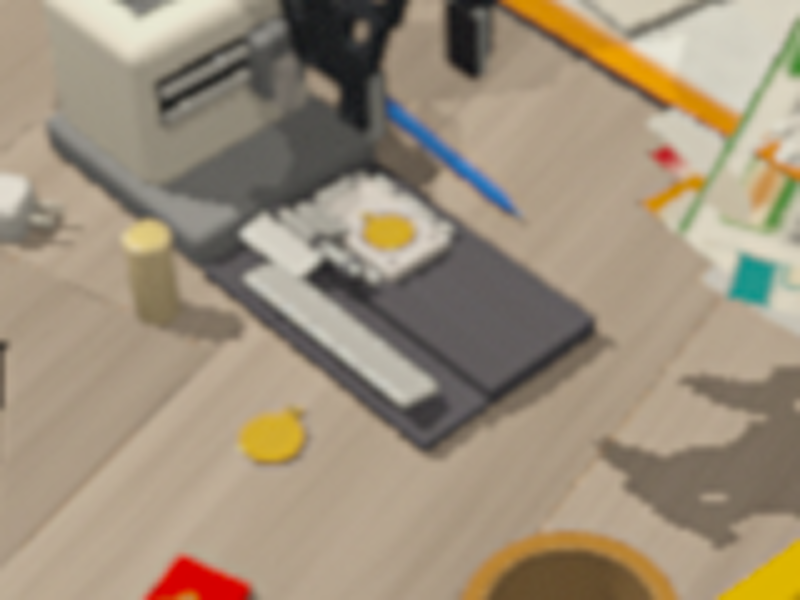

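```bash
python3 - <<'E'
from h import *
d=cal('pics/wrist8.png')
def m(p,z): return onz(d,(p[0]/2.8+210-.3,p[1]/2.8+190-.3),z)[:2]
psi=-0.242
ex=np.array([np.cos(psi),np.sin(psi)])
rear=m((155,236),24);rl=m((281,236),24);fr=m((161,411),24);fl=m((281,412),24);g=m((133,252),22);gl=m((288,250),19.5)
print('len',np.linalg.norm(rear-fr),'yaw rear',np.arctan2(*(rl-rear)[::-1])-np.pi/2, 'rear-guide x',(rear-g)@ex,(rl-gl)@ex,'(want -6)')
print(r.sign_off())
E
```

```text
len 63.37433019601375 yaw rear -0.24447442306315725 rear-guide x -6.29476086869571 -6.648734637119397 (want -6)
the job is handed in; nothing more can be done
None
```

The carrier is home against the end stop and the clip is clamped on it. The job was handed in just after 8.5 s of the 38 s allowed, and no verdict came back.

**What I did:** The left fingertip pressed the thumb bar down to its stop; the bar looked level and the press read about 13 N. With the bar held down, the right fingertip pushed the carrier about 39 mm along its guides. At the end stop, 2 mm more of commanded push moved the tool only about 0.1 mm and raised the force. I then drew the pushing finger back off the carrier, let the bar up slowly and raised the arm clear.

**Last checks:**
- **Position:** the carrier's rear end is 6.3 to 6.6 mm behind the guide ends, where 6 mm means fully home. That is within the camera's 2 mm accuracy and the 3 mm limit.
- **Alignment:** the carrier's yaw is -0.244 rad and the engraver's is about -0.242 rad, so it is straight in the guides.
- **Clip and clearance:** the pictures show the toe on the carrier's left edge and the bar part-way up. The tool force is near zero, and the pen, spare blank and coin roll look undisturbed.

The clip angle and its clamping force could only be judged from the pictures. The engraver position measured from different pictures varied by 1 to 2 mm, so the force at the end stop was my main evidence that the carrier was home.

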